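# Clear the specimen vice and hold its spring jaw open

### The arm

A 6-joint arm with a two-finger parallel gripper is mounted at the origin on the work surface. World frame = base frame: x ahead of the robot, y to its left, z up, the work surface at z = 0. Lengths are in mm, angles in rad, forces in N, time in s.
With the tool pointing down it reaches from about 325 to 900 mm from the base axis. Payload 6.1 kg.
Tool frame: the origin (TCP) lies at the very end of the fingers, on their centre line; the grasp point (between the pads) lies 19 mm behind it (grip_depth is the distance from the TCP to the grasp point, in mm); z points along the fingers, y is the line along which they close (so a half turn about z gives the same grasp; the last joint's range is limited). The gripper opens to 85 mm and grips with 20 to 120 N. Pads are 22 mm wide; open, the fingers measure 114 mm over their backs; the gripper's body (76 mm by 85 mm) begins 54 mm behind the grasp point. The pads swing forward as they close: fully open they stand 13 mm farther back than shut.
Start: joints at [1.136, 0.22, 1.526, -0, 1.395, -0.126], TCP at [189.946, 595.43, 231.3] pointing down, gripper open.
Joint ranges: [-2.98, 2.98], [-0.91, 2.08], [0.09, 2.57], [-1.24, 4.39], [0.2, 2.65], [-2.68, 2.68]. Speed limits (rad/s): [2.57, 2.57, 3.01, 3.14, 3.14, 3.14].

### API

Orientations are given as a unit quaternion [x, y, z, w].
In Python, from bench import observe, read_camera, sign_off, grip_depth gives the robot as it stands.
- The arm moves only by the tool arm_command, never from a script. Its argument "series" is text: rows parted by semicolons, each of 6 numbers parted by spaces: the shift along the tool's x, y, z in m, then the turn, a rotation vector about the tool's x, y, z in rad. In form: tx ty tz rx ry rz; .... A call has 1 to 20 rows; each row is the pose to reach, as a shift and turn from the pose commanded when the call began, along the tool's axes at that moment; what a row does not reach only later rows make up. A row lasts 1/10 s, in which the tool goes at most 50 mm and 8.59 degrees, less where a joint would pass 70% of its speed; a pose out of reach is approached as far as the arm can. A call with a gripper value outside its range is refused whole. "gripper" is the opening, from -1 (shut) to 1 (fully open), set as the call begins (left out, the last holds). The fingers move at their own pace and stop on an object; "force" is the grip in N (left out, the last holds). Time passes only in rows, so rows that repeat a pose let the fingers close. It gives the time, the measured TCP pose, the force, the opening and the grip force at its end, in the units of the state.
- observe(): the state, without advancing time (a new reading comes with each control period).
- read_camera(name): name is "side" or "top"; returns a dict with "img" (480x640x3 uint8, red, green, blue), "fx", "fy", "cx", "cy" (pixels), "position" and "orientation" of the camera in the world. Camera axes: x right, y up, looking along -z (the intrinsics and any distortion apply to the point x, -y, -z); pixel columns grow to the right and rows downward; lengths in mm; the calibration is good to about 2 mm. A picture is of the moment at which its call begins. There is no depth.
- sign_off(): hands the job in; it is judged then, once.
The state is a dict: "time_s": time; "joints": joint angles; "joint_velocities": joint speeds; "joint_efforts": joint torques, N m; "tcp_pos": TCP position; "tcp_rot": TCP orientation; "force": force on the tool from outside, world axes, zero at the start; "moment": the same for the moment, N m; "gripper_width": opening from 0.0 (shut) to 1.0 (fully open); "finger_force": force on a finger pad.
Only numpy, scipy, OpenCV 4.12 (cv2) and the standard library are available. Lean on these libraries where they do the work, as an engineer would, in place of code of your own. Each camera call takes 0.05 s, during which the arm holds its last target. There are 200 camera calls.

### The job

Chips from the last rock specimen lie on the bed of the specimen vice, in the way of its sliding jaw: wipe them all off into the vice's chip trough with the white scraper block, not with the fingers, and stand the scraper back upright on the bench, clear of the vice. Then take the sliding jaw by its handle, pull it open against its spring until its pointer lines up with the line on the index clamp, and finish while still holding it there, so that I can lay in the next slab. Leave the other things on the bench where they are.

Things in the scene. Friction and masses are not known exactly. Their poses are not given: they have to be found in the camera images.
- vice: specimen vice, fixed to the bench: a flat grey bed 260 x 130 mm whose top is 30 mm above the bench. Origin: centre of the bed's underside, at bench height. Its x axis runs along the bed towards the fixed jaw (25 x 90 mm, 28 mm high above the bed, at x = 100 to 125 mm), y towards the side rail with scale, z up. The shallow steel chip trough is on its -y side. The chips lie on the bed within x = -50 to 25 mm and y = -45 to 25 mm
- bed_mid (a point): centre of the bed's upper face, 30 mm above the bench; axes as the vice
- trough_mid (a point): centre of the inner floor of the open chip trough, 5 mm above the bench; axes as the vice. The trough is 215 mm long (x) and 73 mm wide (y), adjoins the side of the bed at y = +37 mm from here with no wall between; its other three walls rise to 22 mm above the bench
- jaw: sliding jaw of the vice: steel block 30 (x) x 90 (y) x 28 mm on the bed, with a bridge handle on top. It slides along the vice's x axis only. Springs keep it shut against the fixed jaw (about 5 N); it is pulled open towards the vice's -x, at most 75 mm, and the pull rises to about 13 N at 50 mm; let go, it springs shut. Origin: centre of its underside, 30 mm above the bench; axes as the vice
- jaw_handle (a point): middle of the crossbar of the jaw's bridge handle: black round bar 13 mm in diameter, along the vice's y, 68 mm between the centres of its two upright posts (also 13 mm), centre 56 mm above the bed (86 mm above the bench), open underneath down to the jaw's top 28 mm lower; axes as the vice
- jaw_pointer (a point): black tip of the pointer arm on the jaw, over the side rail; it moves with the jaw; axes as the vice
- index_line (a point): black line across the top of the index clamp, a small bright aluminium block 16 x 20 x 18 mm with a brass thumbscrew, locked on the side rail of the vice 30 to 50 mm towards the vice's -x from the pointer of the shut jaw. It marks how far to open the jaw: pointer and line have the same x in the vice's frame. Its top is a little lower than the bed's; axes as the vice
- scraper_mid (a point): middle (34 mm up, half of its height) of the scraper block: white nylon, standing upright on the bench on its foot 100 x 26 x 22 mm; on the foot a grip rib 76 mm long, 14 mm thick, from 22 to 67 mm above its underside. x along the foot's length, y across its thickness, z up. About 130 g
- scraper: the same scraper block; origin at the centre of its underside
- chip1: rock chip, a brown lump about 22 mm across and 13 mm high, 12 g, loose on the bed; origin at the centre of its underside
- chip2: rock chip, a brown lump about 22 mm across and 13 mm high, 12 g, loose on the bed; origin at the centre of its underside
- chip3: rock chip, a brown lump about 22 mm across and 13 mm high, 12 g, loose on the bed; origin at the centre of its underside
- chip4: rock chip, a brown lump about 22 mm across and 13 mm high, 12 g, loose on the bed; origin at the centre of its underside
- slab: bystander, stays where it is: the next specimen, a sawn rock slab 75 x 27 x 14 mm; origin in or under its middle
- forceps: bystander, stays where it is: steel forceps, 130 mm long; origin in or under its middle
- dish: bystander, stays where it is: closed glass petri dish, 90 mm across, 16 mm high; origin in or under its middle
- camera: bystander, stays where it is: compact camera lying on the red mat, 96 x 58 x 25 mm; origin in or under its middle
- spatula: bystander, stays where it is: orange sample spoon, 130 mm long, on the red mat; origin in or under its middle
- jar: bystander, stays where it is: amber sample jar, 56 mm across, 75 mm high; origin in or under its middle
Not all that is in view belongs to the job. Leave any green or turquoise look-alike of the scraper alone.

How it is judged:
By the outcome, as a careful person would: the job done as asked, in the order asked, and still so for the second after the job is handed in, while the arm keeps its last pose, push and grip.
It also fails if it takes over 64 s, if anything falls off the work surface, if the arm or the gripper's body presses on something with over 40 N, if the wrist force passes 120 N, or if a joint passes its speed limit or range.

## Working session

There is one attempt and no reset: what is moved stays moved. The work goes in short steps, Python scripts to look and compute and a tool call to move; the robot and the scene stay as the last step left them, time stands still between calls to the robot, and variables do not carry over. Pictures are saved under pics/ and viewed, at most 10 in all, crops included, and the job is handed in when it is done.

Besides the shell and the picture viewer there is one more tool, called as a command line: name --argument value ..., lists and objects as JSON in quotes. arm_command: Moves the arm, as the interface text tells. Its arguments: {"type":"object","properties":{"series":{"type":"string"},"gripper":{"type":"number"},"force":{"type":"number"}},"required":["series"]}

```bash
mkdir -p pics; ls; python3 - <<'E'
from bench import *
import cv2
for n in ("top","side"):
    c=read_camera(n); cv2.imwrite(f"pics/{n}0.png",c["img"][:,:,::-1]); print({k:v for k,v in c.items() if k!="img"})
print(observe(), grip_depth)
E
```

```text
pics
{'fx': 559.5547155798596, 'fy': 559.5547155798596, 'cx': 327.4971273756325, 'cy': 239.39342983835482, 'position': array([ 324.20221216,   39.45352478, 1139.9239675 ]), 'orientation': array([-0.06514047,  0.07601609,  0.73598786, -0.6695522 ])}
{'fx': 459.0776683506067, 'fy': 459.0776683506067, 'cx': 316.514336992365, 'cy': 240.12614687086233, 'position': array([ 355.28736609, -643.77442973,  748.01209194]), 'orientation': array([ 0.39159637, -0.04826572, -0.13045218,  0.90956304])}
{'time_s': 0.1, 'joints': array([ 1.13590776e+00,  2.21167503e-01,  1.52751154e+00, -1.23461068e-05,
        1.39466924e+00, -1.26105434e-01]), 'joint_velocities': array([-5.41649703e-04, -1.07162382e-03, -9.92780473e-04, -2.26662266e-05,
        1.68627912e-03,  1.06405049e-04]), 'joint_efforts': array([ 9.43683444e-04, -4.98244786e+01, -3.90543580e+01, -1.34148922e-04,
        5.79448169e-03,  4.54789597e-05]), 'tcp_pos': array([189.71761774, 594.94068806, 230.28822747]), 'tcp_rot': array([ 1.53777800e-01,  9.88105064e-01, -8.45188517e-04, -2.37168726e-04]), 'force': array([-0.02483054, -0.07374591,  0.43770401]), 'moment': array([-0.01200658, -0.03425622,  0.01061955]), 'finger_force': 0.0, 'gripper_width': 1.0003463736727007} 18.700000000000003
```

View pics/top0.png

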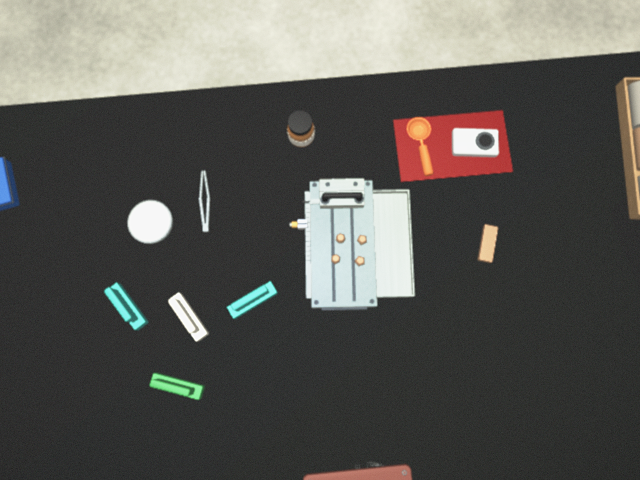

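View pics/side0.png

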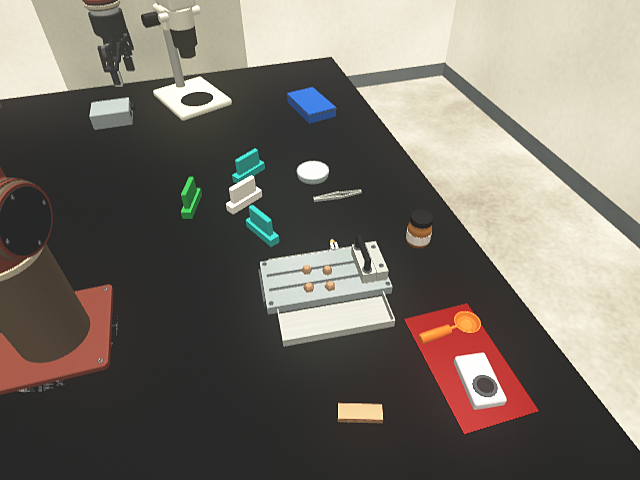

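The top view shows the vice at about (340,245), its handle at (342,198), the chips near (340,238), (362,239), (335,258), (360,261), and the trough at (395,245). The white scraper is at (188,316). In the side view the scraper is at (243,195) and the chips are around (318,278). I'll enlarge both areas.

```bash
cat > h.py <<'E'
import numpy as np, cv2
from scipy.spatial.transform import Rotation as R
from bench import *
def ray(c,u,v):
    d=np.array([(u-c["cx"])/c["fx"],-(v-c["cy"])/c["fy"],-1]); return R.from_quat(c["orientation"]).apply(d)
def px(c,u,v,z):
    d=ray(c,u,v); p=np.array(c["position"]); return p+d*(z-p[2])/d[2]
def proj(c,P):
    q=R.from_quat(c["orientation"]).inv().apply(np.array(P)-c["position"]); q=np.atleast_2d(q)
    return np.c_[c["cx"]+c["fx"]*q[:,0]/-q[:,2], c["cy"]+c["fy"]*q[:,1]/q[:,2]]
def crop(c,u,v,w,h,s,name):
    cv2.imwrite("pics/"+name,cv2.resize(c["img"][v:v+h,u:u+w,::-1],None,fx=s,fy=s,interpolation=cv2.INTER_CUBIC))
E
python3 - <<'E'
from h import *
t=read_camera("top"); s=read_camera("side")
a=cv2.resize(t["img"][170:320,280:420],None,fx=4,fy=4,interpolation=2)
b=cv2.resize(t["img"][285:345,160:220],None,fx=4,fy=4,interpolation=2)
im=np.zeros((600,800,3),np.uint8); im[:,:560]=a; im[:240,560:800]=b
b=cv2.resize(s["img"][165:225,215:275],None,fx=4,fy=4,interpolation=2); im[240:480,560:800]=b
cv2.imwrite("pics/crop1.png",im[:,:,::-1])
crop(s,250,225,150,125,5,"crop2.png")
E
```

```text
(no output)
```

View pics/crop1.png

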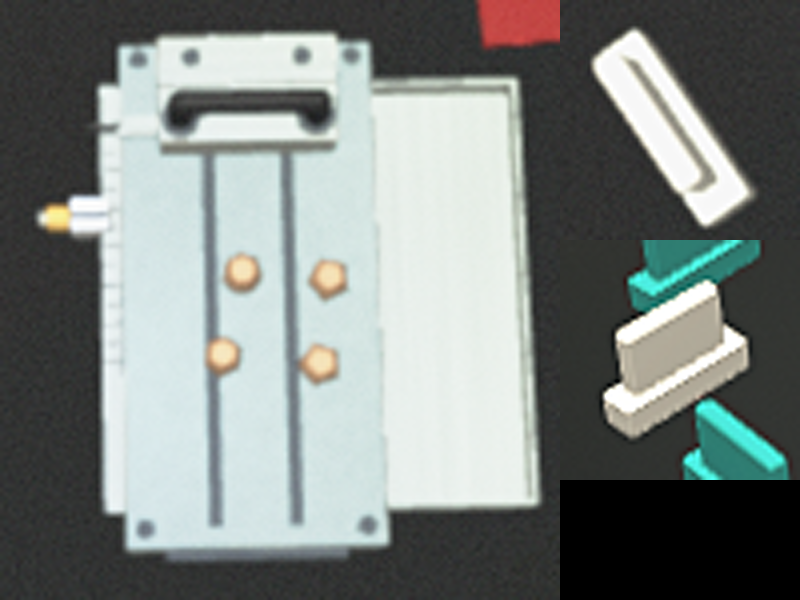

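View pics/crop2.png

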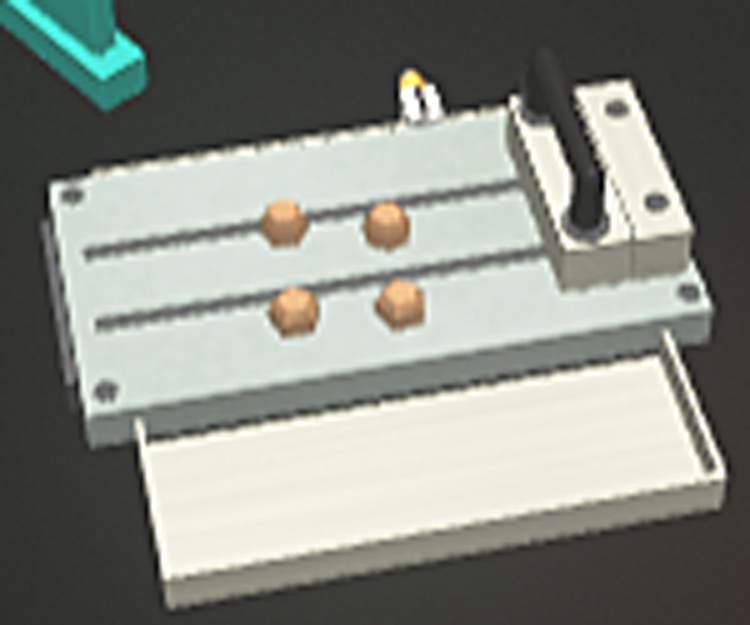

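Crop1 (4x; full pixel = 280+u/4, 170+v/4): bed top corners (119,43), (371,41), (388,545), (126,551). The pointer tip is at (92,127) and the index line at (92,214). Chips are at (242,272), (329,278), (223,355), (320,363). The scraper inset shows foot corners (592,65), (632,28), (755,195), (706,228). In crop2 the bed corners are (50,185), (88,415), (710,308).

```bash
cat > fit.py <<'E'
from h import *
from scipy.optimize import least_squares
T=read_camera("top"); S=read_camera("side")
tc=lambda u,v:(280+u/4,170+v/4); sc=lambda u,v:(250+u/5,225+v/5)
ti=lambda u,v:(160+(u-560)/4,285+v/4); si=lambda u,v:(215+(u-560)/4,165+(v-240)/4)
def fit(obs,x0):
    def place(x,P): return R.from_euler('z',x[2]).apply(np.array(P,float))+[x[0],x[1],0]
    f=lambda x:np.concatenate([(proj(c,place(x,P))[0]-uv) for c,P,uv in obs])
    r=least_squares(f,x0,x_scale=[100,100,1]); print(np.round(r.x,3),"res",np.round(r.fun,1)); return r.x
v=fit([(T,(130,65,30),tc(119,43)),(T,(130,-65,30),tc(371,41)),(T,(-130,-65,30),tc(388,545)),(T,(-130,65,30),tc(126,551)),
 (S,(-130,65,30),sc(50,185)),(S,(-130,-65,30),sc(88,415)),(S,(130,-65,30),sc(710,308))],[550,0,0])
def V(p): return R.from_euler('z',-v[2]).apply(np.array(p)-[v[0],v[1],0])
for n,p,z in [("pointer",(92,127),28),("line",(92,214),28),("handleL",(180,105),86),("handleR",(318,105),86)]+[(f"chip{i}",q,37) for i,q in enumerate([(242,272),(329,278),(223,355),(320,363)])]:
    w=px(T,*tc(*p),z); print(n,w.round(1),V(w).round(1))
for q in [(284,225),(387,226),(294,313),(401,306)]: print("side chip",V(px(S,*sc(*q),37)).round(1))
s=fit([(T,(50,13,22),ti(592,65)),(T,(50,-13,22),ti(632,28)),(T,(-50,-13,22),ti(755,195)),(T,(-50,13,22),ti(706,228)),
 ],[400,300,1.0])
for P,uv in [((-50,13,0),(632,437)),((-50,-13,0),(748,363)),((50,13,0),(604,408)),((38,7,67),(617,340)),((-38,7,67),(712,285))]:
  print(P,proj(S,R.from_euler('z',s[2]).apply(P)+[s[0],s[1],0]).round(1),si(*uv))
E
python3 fit.py
```

```text
[ 5.39921e+02 -1.83680e+01 -7.60000e-02] res [-0.1  0.1 -0.3 -0.4  0.  -0.4 -0.2 -0.6 -1.  -0.2 -1.2  0.5  0.9  0.4]
pointer [631.8  54.1  28. ] [86.1 79.2 28. ]
line [586.1  58.1  28. ] [40.2 79.7 28. ]
handleL [622.8   9.6  86. ] [80.5 34.2 86. ]
handleR [616.5 -57.5  86. ] [ 79.4 -33.2  86. ]
chip0 [547.1 -14.6  37. ] [ 6.9  4.3 37. ]
chip1 [539.9 -57.9  37. ] [  3.  -39.4  37. ]
chip2 [505.9  -1.   37. ] [-35.3  14.8  37. ]
chip3 [497.3 -48.8  37. ] [-40.2 -33.6  37. ]
side chip [-34.3  12.6  37. ]
side chip [ 8.   2.8 37. ]
side chip [-39.3 -35.9  37. ]
side chip [  3.9 -41.5  37. ]
[419.335 301.747   0.564] res [-0.1 -0.1  0.7  1.1 -1.  -0.5  0.4 -0.5]
(-50, 13, 0) [[225.9 211.2]] (233.0, 214.25)
(-50, -13, 0) [[232.6 215.5]] (262.0, 195.75)
(50, 13, 0) [[254.8 192.9]] (226.0, 207.0)
(38, 7, 67) [[250.1 175. ]] (229.25, 190.0)
(-38, 7, 67) [[227.1 188.8]] (253.0, 176.25)
```

The fits agree to about 1 px. The pointer sits at vice x 86 (about 85 expected), the line at 40, and both views put the chips within 3 mm. The scraper is at (419, 302) with yaw 0.564. Next I need a helper that gives shifts in tool axes.

```bash
cat > go.py <<'E'
import sys
from h import *
# usage: go.py x y z yangle_deg : shift in tool axes (m) from measured pose, and rz
o=observe(); r=R.from_quat(o["tcp_rot"]); x,y,z,a=map(float,sys.argv[1:5])
yv=r.apply([0,1,0]); cur=np.degrees(np.arctan2(yv[1],yv[0]))
print("t",o["time_s"],"tcp",o["tcp_pos"].round(1),"yang",cur.round(2),"w",round(o["gripper_width"],3),"F",o["force"].round(1),"ff",o["finger_force"],"j",o["joints"].round(2))
print("shift",(r.inv().apply(np.array([x,y,z])-o["tcp_pos"])/1000).round(4),"rz",round(-np.radians(a-cur),3), "tilt", r.apply([0,0,1]).round(4))
E
python3 go.py 419.3 301.7 140 122.3
```

```text
t 0.3 tcp [189.9 595.2 230.9] yang 72.31 w 1.0 F [-0.8 -0.3 -0.2] ff 0.0 j [ 1.14  0.22  1.53  0.    1.39 -0.13]
shift [-0.3078 -0.2099  0.091 ] rz -0.873 tilt [-3.e-04 -6.e-04 -1.e+00]
```

arm_command --series "-0.02 -0.014 0 0 0 -0.07; -0.05 -0.035 0.01 0 0 -0.15; -0.08 -0.055 0.02 0 0 -0.23; -0.11 -0.075 0.03 0 0 -0.31; -0.14 -0.095 0.04 0 0 -0.4; -0.17 -0.115 0.05 0 0 -0.5; -0.2 -0.135 0.06 0 0 -0.6; -0.23 -0.155 0.07 0 0 -0.7; -0.26 -0.175 0.08 0 0 -0.78; -0.285 -0.195 0.085 0 0 -0.84; -0.3 -0.205 0.091 0 0 -0.873; -0.3078 -0.2099 0.091 0 0 -0.873; -0.3078 -0.2099 0.091 0 0 -0.873; -0.3078 -0.2099 0.091 0 0 -0.873" --gripper 1

```text
time_s: 1.7
tcp_pos: [419.3, 302.5, 140.7]
tcp_rot: [-0.278, 0.961, 0.0, 0.0]
force: [0.4, 0.4, 0.2]
gripper_width: 0.999
finger_force: 0.0
```

```bash
python3 go.py 419.3 301.7 33 122.3; python3 - <<'E'
from h import *
crop(read_camera("side"),170,100,160,120,5,"a.png")
E
```

```text
t 1.7 tcp [419.3 302.5 140.7] yang 122.29 w 0.999 F [0.4 0.4 0.2] ff 0.0 j [ 0.47  0.05  1.89  0.    1.2  -1.66]
shift [ 0.0005 -0.0008  0.1077] rz -0.0 tilt [ 2.e-04  6.e-04 -1.e+00]
```

View pics/a.png

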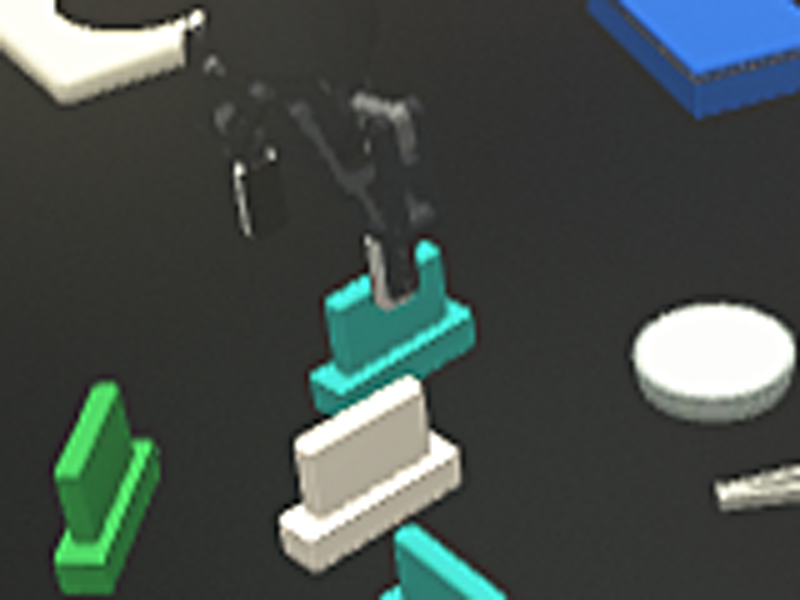

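Both fingers straddle the scraper (tips at crop (255,230) and (395,300), rib below at (360,440)). Descending and gripping.

arm_command --series "0 0 0.02 0 0 0; 0 0 0.045 0 0 0; 0 -0.0005 0.07 0 0 0; 0 -0.0005 0.09 0 0 0; 0 -0.0005 0.103 0 0 0; 0 -0.0005 0.107 0 0 0; 0 -0.0005 0.107 0 0 0; 0 -0.0005 0.107 0 0 0"

```text
time_s: 2.55
tcp_pos: [420.4, 302.1, 34.4]
tcp_rot: [-0.279, 0.96, 0.0, 0.001]
force: [-0.2, 1.0, 0.3]
gripper_width: 0.998
finger_force: 0.0
```

arm_command --series "0 0 0 0 0 0; 0 0 0 0 0 0; 0 0 0 0 0 0; 0 0 0 0 0 0; 0 0 0 0 0 0; 0 0 0 0 0 0; 0 0 0 0 0 0; 0 0 0 0 0 0; 0 0 0 0 0 0; 0 0 0 0 0 0; 0 0 0 0 0 0; 0 0 0 0 0 0" --gripper -1 --force 60

```text
time_s: 3.75
tcp_pos: [419.7, 301.5, 33.4]
tcp_rot: [-0.278, 0.96, -0.0, 0.0]
force: [-0.3, -0.5, 2.5]
gripper_width: 0.156
finger_force: 61.5
```

```bash
python3 go.py 419.3 301.7 143 122.3
```

```text
t 3.75 tcp [419.7 301.5  33.4] yang 122.33 w 0.156 F [-0.3 -0.5  2.5] ff 61.503639221191406 j [ 0.47  0.2   1.95 -0.    0.98 -1.66]
shift [ 0.0002  0.0004 -0.1096] rz 0.0 tilt [ 1.e-04 -0.e+00 -1.e+00]
```

Gripped: the opening of about 13 mm fits the 14 mm rib. Lifting now.

arm_command --series "0 0 -0.01 0 0 0; 0 0 -0.03 0 0 0; 0 0 -0.05 0 0 0; 0 0 -0.07 0 0 0; 0 0 -0.09 0 0 0; 0 0 -0.1 0 0 0; 0 0 -0.1 0 0 0; 0 0 -0.1 0 0 0"

```text
time_s: 4.55
tcp_pos: [419.3, 301.3, 132.7]
tcp_rot: [-0.278, 0.96, -0.0, -0.0]
force: [-0.5, -0.1, -2.1]
gripper_width: 0.15
finger_force: 61.2
```

```bash
python3 go.py 528.5 28.6 133.4 85.64
```

```text
t 4.55 tcp [419.3 301.3 132.7] yang 122.33 w 0.15 F [-0.5 -0.1 -2.1] ff 61.176931858062744 j [ 0.47  0.06  1.9  -0.    1.18 -1.66]
shift [ 0.0536 -0.2888 -0.0006] rz 0.64 tilt [-6.e-04 -3.e-04 -1.e+00]
```

arm_command --series "0.003 -0.015 0 0 0 0.04; 0.008 -0.04 0 0 0 0.1; 0.013 -0.07 0 0 0 0.16; 0.018 -0.1 0 0 0 0.22; 0.024 -0.13 0 0 0 0.29; 0.03 -0.16 0 0 0 0.36; 0.036 -0.19 0 0 0 0.43; 0.041 -0.22 0 0 0 0.5; 0.046 -0.25 0 0 0 0.56; 0.05 -0.27 0 0 0 0.6; 0.053 -0.283 0 0 0 0.63; 0.0536 -0.2888 0 0 0 0.64; 0.0536 -0.2888 0 0 0 0.64; 0.0536 -0.2888 0 0 0 0.64; 0.0536 -0.2888 0 0 0 0.64"

```text
time_s: 6.05
tcp_pos: [528.4, 29.7, 133.1]
tcp_rot: [0.037, 0.999, 0.0, -0.0]
force: [0.3, -0.9, -1.7]
gripper_width: 0.155
finger_force: 61.1
```

```bash
python3 go.py 528.5 28.6 64.4 85.64;  python3 - <<'E'
from h import *
crop(read_camera("side"),250,150,160,120,5,"b.png")
E
```

```text
t 6.05 tcp [528.4  29.7 133.1] yang 85.74 w 0.155 F [ 0.3 -0.9 -1.7] ff 61.072930097579956 j [-0.09  0.09  1.87  0.    1.19 -1.59]
shift [-0.0002 -0.0011  0.0687] rz 0.002 tilt [-5.e-04  3.e-04 -1.e+00]
```

View pics/b.png

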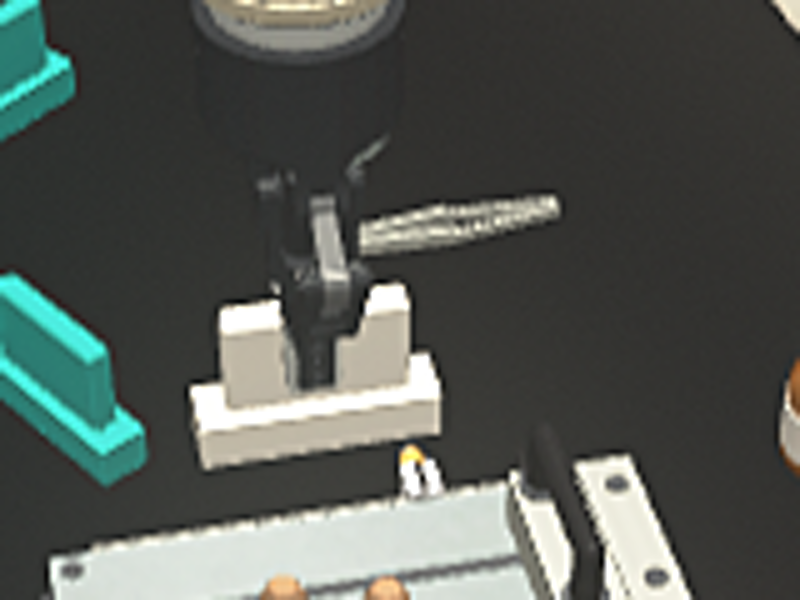

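The scraper is held level and centred (foot from crop (200,465) to (440,430)), parallel to the bed. Next I lower it to the bed with a 1 mm gap.

arm_command --series "0 0 0.015 0 0 0; 0 0 0.035 0 0 0; 0 0 0.05 0 0 0; 0 0 0.06 0 0 0; 0 0 0.066 0 0 0; 0 0 0.0685 0 0 0; 0 0 0.0685 0 0 0; 0 0 0.0685 0 0 0; 0 0 0.0685 0 0 0"

```text
time_s: 7.0
tcp_pos: [529.5, 28.7, 65.6]
tcp_rot: [0.038, 0.999, -0.0, 0.001]
force: [0.8, 0.2, -1.3]
gripper_width: 0.149
finger_force: 61.1
```

```bash
python3 go.py 519.9 -84 64.2 85.64
```

```text
t 7.0 tcp [529.5  28.7  65.6] yang 85.66 w 0.149 F [ 0.8  0.2 -1.3] ff 61.07851266860962 j [-0.09  0.18  1.91 -0.    1.05 -1.59]
shift [ 0.001  -0.1131  0.0014] rz 0.0 tilt [ 1.4e-03 -1.0e-04 -1.0e+00]
```

arm_command --series "0 -0.003 0.001 0 0 0; 0 -0.009 0.001 0 0 0; 0 -0.017 0.001 0 0 0; 0 -0.025 0.001 0 0 0; 0 -0.033 0.001 0 0 0; 0 -0.041 0.001 0 0 0; 0 -0.049 0.001 0 0 0; 0 -0.057 0.001 0 0 0; 0 -0.065 0.001 0 0 0; 0 -0.073 0.001 0 0 0; 0 -0.081 0.001 0 0 0; 0 -0.089 0.001 0 0 0; 0 -0.097 0.001 0 0 0; 0 -0.104 0.001 0 0 0; 0 -0.11 0.001 0 0 0; 0 -0.114 0.001 0 0 0; 0 -0.114 0.001 0 0 0; 0 -0.114 0.001 0 0 0; 0 -0.114 0.001 0 0 0"

```text
time_s: 8.9
tcp_pos: [520.2, -84.6, 63.8]
tcp_rot: [0.038, 0.999, 0.0, -0.0]
force: [0.2, 0.5, -0.9]
gripper_width: 0.154
finger_force: 61.1
```

```bash
python3 go.py 519.9 -84 64.2 85.64;  python3 - <<'E'
from h import *
crop(read_camera("side"),250,225,160,120,5,"c.png")
E
```

```text
t 8.9 tcp [520.2 -84.6  63.8] yang 85.67 w 0.154 F [ 0.2  0.5 -0.9] ff 61.0944128036499 j [-0.31  0.18  1.92  0.    1.05 -1.81]
shift [ 0.0003  0.0006 -0.0004] rz 0.001 tilt [-0.e+00  1.e-04 -1.e+00]
```

View pics/c.png

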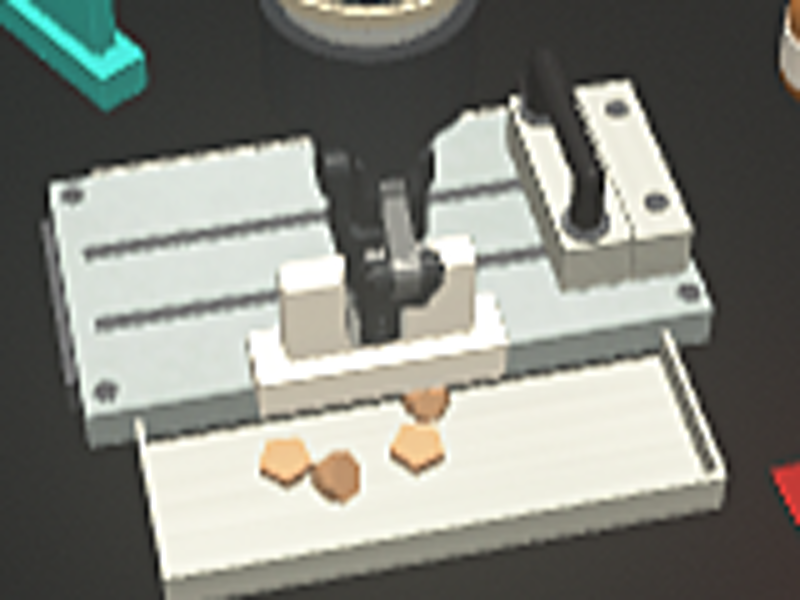

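All four chips are in the trough, at crop (285,460), (337,475), (417,448) and (428,402). I'll lift straight up and carry the scraper back.

arm_command --series "0 0 -0.01 0 0 0; 0 0 -0.025 0 0 0; 0 0 -0.045 0 0 0; 0 0 -0.06 0 0 0; 0 0 -0.069 0 0 0; 0 0 -0.069 0 0 0; 0 0 -0.069 0 0 0"

```text
time_s: 9.65
tcp_pos: [520.0, -84.8, 132.7]
tcp_rot: [0.038, 0.999, -0.0, 0.0]
force: [-0.8, -0.3, -1.0]
gripper_width: 0.154
finger_force: 61.1
```

```bash
python3 go.py 419.3 301.7 133.4 122.3
```

```text
t 9.65 tcp [520.  -84.8 132.7] yang 85.66 w 0.154 F [-0.8 -0.3 -1. ] ff 61.09436273574829 j [-0.31  0.08  1.88 -0.    1.18 -1.81]
shift [ 0.1297  0.3778 -0.0007] rz -0.64 tilt [ 0. -0. -1.]
```

arm_command --series "0.004 0.012 0 0 0 -0.02; 0.012 0.036 0 0 0 -0.06; 0.022 0.065 0 0 0 -0.11; 0.033 0.096 0 0 0 -0.16; 0.044 0.128 0 0 0 -0.22; 0.055 0.16 0 0 0 -0.27; 0.066 0.192 0 0 0 -0.33; 0.077 0.224 0 0 0 -0.38; 0.088 0.256 0 0 0 -0.43; 0.099 0.288 0 0 0 -0.49; 0.11 0.32 0 0 0 -0.54; 0.12 0.348 0 0 0 -0.59; 0.126 0.367 0 0 0 -0.62; 0.129 0.376 0 0 0 -0.635; 0.1297 0.3778 0 0 0 -0.64; 0.1297 0.3778 0 0 0 -0.64; 0.1297 0.3778 0 0 0 -0.64; 0.1297 0.3778 0 0 0 -0.64"

```text
time_s: 11.45
tcp_pos: [419.7, 300.8, 132.7]
tcp_rot: [-0.278, 0.961, -0.0, -0.0]
force: [-0.6, 0.5, -0.7]
gripper_width: 0.158
finger_force: 61.1
```

```bash
python3 go.py 419.5 301.7 33.4 122.3;  python3 - <<'E'
from h import *
crop(read_camera("side"),250,225,160,120,5,"d.png")
E
```

```text
t 11.45 tcp [419.7 300.8 132.7] yang 122.24 w 0.158 F [-0.6  0.5 -0.7] ff 61.07819080352783 j [ 0.47  0.06  1.9  -0.    1.18 -1.66]
shift [-0.0003  0.0009  0.0993] rz -0.001 tilt [-1.e-04 -3.e-04 -1.e+00]
```

View pics/d.png

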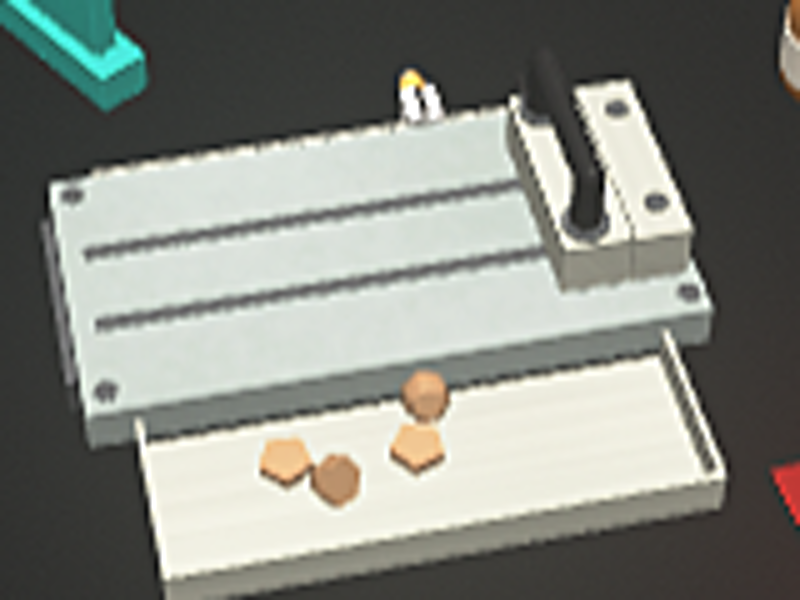

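The bed is clear and all four chips lie in the trough. Setting the scraper down and releasing it.

arm_command --series "0 0 0.015 0 0 0; 0 0 0.035 0 0 0; 0 0 0.055 0 0 0; 0 0 0.075 0 0 0; 0 0 0.087 0 0 0; 0 0 0.094 0 0 0; 0 0 0.097 0 0 0; 0 0 0.099 0 0 0; 0 0 0.099 0 0 0; 0 0 0.099 0 0 0; 0 0 0.099 0 0 0"

```text
time_s: 12.6
tcp_pos: [419.9, 301.9, 34.5]
tcp_rot: [-0.278, 0.96, 0.0, 0.001]
force: [-1.0, -1.2, -1.3]
gripper_width: 0.154
finger_force: 61.1
```

arm_command --series "0 0 0 0 0 0; 0 0 0 0 0 0; 0 0 0 0 0 0; 0 0 0 0 0 0; 0 0 0 0 0 0; 0 0 0 0 0 0; 0 0 0 0 0 0; 0 0 0 0 0 0; 0 0 0 0 0 0; 0 0 0 0 0 0" --gripper 1

```text
time_s: 13.6
tcp_pos: [419.4, 301.7, 33.8]
tcp_rot: [-0.278, 0.96, -0.0, -0.0]
force: [-0.0, -0.5, 0.4]
gripper_width: 1.002
finger_force: 0.0
```

arm_command --series "0 0 -0.01 0 0 0; 0 0 -0.03 0 0 0; 0 0 -0.06 0 0 0; 0 0 -0.09 0 0 0; 0 0 -0.115 0 0 0; 0 0 -0.125 0 0 0; 0 0 -0.125 0 0 0; 0 0 -0.125 0 0 0"

```text
time_s: 14.4
tcp_pos: [418.9, 301.4, 157.9]
tcp_rot: [-0.278, 0.96, -0.0, -0.001]
force: [-0.0, 0.6, -0.9]
gripper_width: 1.005
finger_force: 0.0
```

```bash
python3 - <<'E'
from h import *
t=read_camera("top"); im=t["img"].astype(int)
# bar end/edges profile in a column through the bar middle: black bar rows on white jaw
g=im.sum(2)/3
for u in (336,342,348): print(u,g[186:208,u].round().astype(int))
E
python3 go.py 622 -24 160 -4.36
```

```text
336 [236 235 238 238 235 217 157  87  75  82  58  66 153 235 240 238 238 240
 234 174 123 129]
342 [236 236 237 234 226 227 149  72  74  79  57  64 153 235 240 238 239 242
 234 164 119 128]
348 [234 236 237 233 222 227 152  74  80  73  57  78 161 234 240 238 240 241
 230 155 116 136]
t 14.45 tcp [418.5 301.2 157.3] yang 122.33 w 1.003 F [ 0.4 -0.3 -0. ] ff 0.0 j [ 0.47  0.03  1.88  0.    1.23 -1.66]
shift [ 0.0019 -0.3836 -0.0028] rz 2.211 tilt [-0.0022 -0.0011 -1.    ]
```

```bash
python3 - <<'E'
from h import *
t=read_camera("top"); p=px(t,342.2,195.1,86); print(p, R.from_euler('z',.076).apply(p-[539.9,-18.4,0]))
E
```

```text
[622.01820842 -24.05377416  86.        ] [82.31043848  0.59752367 86.        ]
```

arm_command --series "0 -0.01 0 0 0 0.06; 0 -0.03 0 0 0 0.17; 0 -0.055 0 0 0 0.3; 0 -0.08 0 0 0 0.44; 0 -0.105 0 0 0 0.58; 0 -0.13 0 0 0 0.72; 0 -0.155 0 0 0 0.86; 0 -0.18 0 0 0 1.0; 0 -0.205 0 0 0 1.14; 0 -0.23 0 0 0 1.28; 0 -0.255 0 0 0 1.42; 0 -0.28 0 0 0 1.56; 0 -0.305 0 0 0 1.7; 0 -0.33 0 0 0 1.84; 0 -0.35 0 0 0 1.97; 0.001 -0.37 0 0 0 2.1; 0.001 -0.38 0 0 0 2.18; 0.0012 -0.3844 0 0 0 2.211; 0.0012 -0.3844 0 0 0 2.211; 0.0012 -0.3844 0 0 0 2.211"

```text
time_s: 16.5
tcp_pos: [623.4, -23.3, 157.9]
tcp_rot: [0.733, 0.68, -0.0, -0.001]
force: [-0.7, -0.2, -0.3]
gripper_width: 0.993
finger_force: 0.0
```

```bash
python3 go.py 623 -24.3 68 -4.36
```

```text
t 16.5 tcp [623.4 -23.3 157.9] yang -4.25 w 0.993 F [-0.7 -0.2 -0.3] ff 0.0 j [-0.16  0.28  1.6   0.    1.27 -0.09]
shift [-0.0011 -0.0001  0.0899] rz 0.002 tilt [-1.5e-03  5.0e-04 -1.0e+00]
```

arm_command --series "0 0 0.01 0 0 0; -0.001 0 0.03 0 0 0; -0.001 0 0.05 0 0 0; -0.001 0 0.07 0 0 0; -0.001 0 0.082 0 0 0; -0.001 0 0.088 0 0 0; -0.001 0 0.09 0 0 0; -0.001 0 0.09 0 0 0; -0.001 0 0.09 0 0 0"

```text
time_s: 17.4
tcp_pos: [624.7, -24.9, 69.9]
tcp_rot: [0.733, 0.68, 0.001, 0.001]
force: [-0.8, 0.4, -0.1]
gripper_width: 1.001
finger_force: 0.0
```

arm_command --series "0 0 0 0 0 0; 0 0 0 0 0 0; 0 0 0 0 0 0; 0 0 0 0 0 0; 0 0 0 0 0 0; 0 0 0 0 0 0; 0 0 0 0 0 0; 0 0 0 0 0 0; 0 0 0 0 0 0; 0 0 0 0 0 0; 0 0 0 0 0 0; 0 0 0 0 0 0" --gripper -1 --force 80

```text
time_s: 18.6
tcp_pos: [622.2, -24.7, 69.0]
tcp_rot: [0.733, 0.68, -0.001, -0.001]
force: [-8.6, 0.3, 7.3]
gripper_width: 0.122
finger_force: 78.1
```

```bash
python3 go.py 623 -24.3 68 -4.36
```

```text
t 18.6 tcp [622.2 -24.7  69. ] yang -4.34 w 0.122 F [-8.6  0.3  7.3] ff 78.07835698127747 j [-0.17  0.38  1.65 -0.    1.11 -0.09]
shift [0.0004 0.0008 0.001 ] rz 0.0 tilt [-4.2e-03  2.0e-04 -1.0e+00]
```

Holding the bar. Pulling 44 mm first, then I'll measure.

arm_command --series "0 -0.002 0 0 0 0; 0 -0.005 0 0 0 0; 0 -0.009 0 0 0 0; 0 -0.013 0 0 0 0; 0 -0.017 0 0 0 0; 0 -0.021 0 0 0 0; 0 -0.025 0 0 0 0; 0 -0.029 0 0 0 0; 0 -0.033 0 0 0 0; 0 -0.037 0 0 0 0; 0 -0.04 0 0 0 0; 0 -0.042 0 0 0 0; 0 -0.044 0 0 0 0; 0 -0.044 0 0 0 0; 0 -0.044 0 0 0 0; 0 -0.044 0 0 0 0; 0 -0.044 0 0 0 0"

```text
time_s: 20.3
tcp_pos: [582.8, -21.8, 69.1]
tcp_rot: [0.734, 0.68, 0.002, 0.002]
force: [11.2, -0.5, -7.4]
gripper_width: 0.123
finger_force: 77.9
```

```bash
python3 go.py 623 -24.3 68 -4.36; python3 - <<'E'
from h import *
t=read_camera("top"); s=read_camera("side")
a=cv2.resize(t["img"][205:245,280:330],None,fx=12,fy=12,interpolation=2)
b=cv2.resize(s["img"][225:275,310:360],None,fx=4,fy=4,interpolation=2)
im=np.zeros((480,800,3),np.uint8); im[:,:600]=a; im[:200,600:]=b
cv2.imwrite("pics/e.png",im[:,:,::-1])
E
```

```text
t 20.3 tcp [582.8 -21.8  69.1] yang -4.37 w 0.123 F [11.2 -0.5 -7.4] ff 77.92044281959534 j [-0.17  0.29  1.77  0.    1.08 -0.1 ]
shift [0.0005 0.0403 0.0014] rz -0.0 tilt [ 6.6e-03 -6.0e-04 -1.0e+00]
```

View pics/e.png

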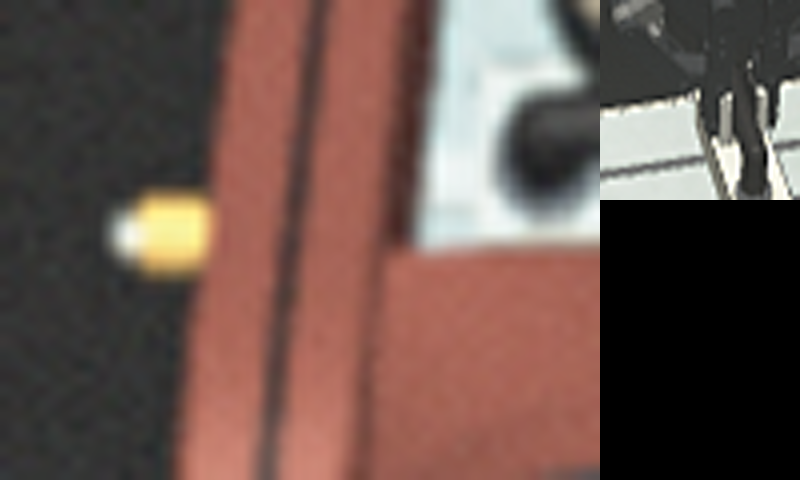

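The forearm hides the pointer and line at about crop (270,230) in the top view. I'll ease the jaw shut, regrip 13 mm towards vice −y along the bar so both come into view, and pull again.

arm_command --series "0 0.003 0 0 0 0; 0 0.008 0 0 0 0; 0 0.014 0 0 0 0; 0 0.02 0 0 0 0; 0 0.026 0 0 0 0; 0 0.032 0 0 0 0; 0 0.038 0 0 0 0; 0 0.042 0 0 0 0; 0 0.044 0 0 0 0; 0 0.044 0 0 0 0; 0 0.044 0 0 0 0"

```text
time_s: 21.5
tcp_pos: [622.2, -24.7, 69.0]
tcp_rot: [0.733, 0.68, -0.001, -0.001]
force: [-7.5, 1.3, 7.3]
gripper_width: 0.117
finger_force: 79.8
```

arm_command --series "0 0 0 0 0 0; 0 0 0 0 0 0; 0 0 0 0 0 0; 0 0 0 0 0 0; -0.003 0 0 0 0 0; -0.008 0 0 0 0 0; -0.013 0 0 0 0 0; -0.013 0 0 0 0 0; -0.013 0 0 0 0 0; -0.013 0 0 0 0 0" --gripper 0

```text
time_s: 22.5
tcp_pos: [622.9, -37.8, 68.8]
tcp_rot: [0.734, 0.68, 0.0, -0.0]
force: [0.8, 0.9, 0.6]
gripper_width: 0.502
finger_force: 0.0
```

```bash
python3 go.py 623 -24.3 68 -4.36; python3 - <<'E'
from h import *
t=read_camera("top"); np.save("shut.npy",t["img"])
a=cv2.imread("pics/top0.png")[:,:,::-1].astype(int)
g=t["img"].astype(int).sum(2)//3; g0=a.sum(2)//3
print(g0[198:206,298:312]); print(g[198:206,298:312]);print(g0[219:228,294:308]);print(g[219:228,294:308])
E
```

```text
t 22.5 tcp [622.9 -37.8  68.8] yang -4.37 w 0.502 F [0.8 0.9 0.6] ff 0.0 j [-0.19  0.38  1.65  0.    1.11 -0.11]
shift [ 0.0134 -0.0009  0.0008] rz -0.0 tilt [-0.e+00  1.e-04 -1.e+00]
[[ 49  50  46  51  47  52 113 208 237 238 238 234 227 226]
 [ 53  49  51  52  53  51 113 209 237 239 235 232 230 232]
 [ 49  53  51  48  54  63 106 184 228 226 210 210 223 234]
 [ 53  51  45  54  62  76  91 125 143 143 137 170 219 235]
 [ 46  50  48  51  59  66  80 115 121 122 141 198 229 235]
 [ 48  48  49  49  49  53  94 164 186 187 195 213 226 227]
 [ 50  52  50  48  49  49 107 200 233 234 233 225 207 203]
 [ 50  52  53  50  45  46 113 213 237 238 239 233 212 215]]
[[ 51  50  50  50  53  49  64 100 121 125 125 122 118  99]
 [ 51  52  55  46  53  51  66 101 118 125 120 125 118  90]
 [ 50  54  50  52  57  59  81 111 126 125 125 126 118  87]
 [ 50  54  49  55  69  81  91 116 128 126 128 128 120  89]
 [ 50  53  49  57  60  66  81 117 128 130 128 131 120  81]
 [ 52  47  55  52  50  52  74 114 128 134 133 131 122  83]
 [ 50  53  56  53  50  53  79 119 139 132 138 135 131  87]
 [ 48  52  50  51  53  55  87 
[... 393 characters left out ...]
 200 222 249 249 248 248 248 248 248 248 248 227]
 [178 180 177 212 250 249 249 249 249 249 248 248 245 216]
 [118 121 117 156 225 232 227 226 224 223 218 219 219 207]]
[[ 53  47  57 122 203 217 214 213 200 136 118 128 127 128]
 [ 60  62  78 190 255 254 252 253 254 201 123 127 125 128]
 [128 131 134 211 252 250 249 250 253 203 120 125 123 123]
 [201 200 197 218 248 248 248 249 249 181 118 119 121 121]
 [215 215 210 199 203 207 207 203 179 132 114 117 121 118]
 [214 213 212 210 229 232 233 225 187 130 113 117 116 117]
 [204 207 204 225 249 249 249 250 241 159 116 118 115 118]
 [178 183 182 214 251 250 250 251 239 157 112 112 114 116]
 [122 123 122 158 230 235 231 226 179 129 115 111 116 115]]
```

arm_command --series "0 0 0 0 0 0; 0 0 0 0 0 0; 0 0 0 0 0 0; 0 0 0 0 0 0; 0 0 0 0 0 0; 0 0 0 0 0 0; 0 0 0 0 0 0; 0 0 0 0 0 0; 0 0 0 0 0 0" --gripper -1 --force 80

```text
time_s: 23.45
tcp_pos: [621.2, -37.5, 69.0]
tcp_rot: [0.733, 0.68, -0.001, -0.001]
force: [-7.4, 0.1, 6.6]
gripper_width: 0.125
finger_force: 78.1
```

arm_command --series "0 -0.002 0 0 0 0; 0 -0.005 0 0 0 0; 0 -0.009 0 0 0 0; 0 -0.013 0 0 0 0; 0 -0.017 0 0 0 0; 0 -0.021 0 0 0 0; 0 -0.025 0 0 0 0; 0 -0.029 0 0 0 0; 0 -0.033 0 0 0 0; 0 -0.037 0 0 0 0; 0 -0.041 0 0 0 0; 0 -0.044 0 0 0 0; 0 -0.046 0 0 0 0; 0 -0.046 0 0 0 0; 0 -0.046 0 0 0 0; 0 -0.046 0 0 0 0; 0 -0.046 0 0 0 0"

```text
time_s: 25.15
tcp_pos: [579.8, -34.4, 69.0]
tcp_rot: [0.734, 0.68, 0.002, 0.002]
force: [10.9, -0.3, -8.4]
gripper_width: 0.125
finger_force: 77.9
```

```bash
python3 go.py 623 -24.3 68 -4.36; python3 - <<'E'
from h import *
t=read_camera("top"); s=read_camera("side"); np.save("open.npy",t["img"])
g=t["img"].astype(int).sum(2)//3
print(g[214:230,294:316])
E
```

```text
t 25.15 tcp [579.8 -34.4  69. ] yang -4.37 w 0.125 F [10.9 -0.3 -8.4] ff 77.92467713356018 j [-0.2   0.28  1.78  0.    1.08 -0.12]
shift [0.0134 0.0423 0.0013] rz -0.0 tilt [ 6.6e-03 -4.0e-04 -1.0e+00]
[[ 47  51  52  51  48  51  55  51  47  49  94 187 231 192 132 116 115 116
  114  99  69  80]
 [ 49  50  50  51  45  51  49  51  51  50  90 180 229 178 120 116 121 116
  117  98  70  87]
 [ 52  54  55  49  53  51  52  50  53  45  85 176 225 167 120 115 117 118
  114  96  67  96]
 [ 53  47  54  51  52  47  51  47  48  48  88 171 215 161 118 115 114 122
  113  87  69 101]
 [ 48  51  47  59  86  88  84  82  79  74 100 174 218 158 114 115 117 115
  113  75  70 105]
 [ 52  48  57 120 201 219 212 214 204 173 170 201 206 148 116 116 117 117
  109  72  68 114]
 [ 63  64  75 190 255 254 252 253 252 241 230 228 197 142 120 117 115 121
  110  68  76 109]
 [131 131 133 214 252 249 249 249 249 218 178 161 133 121 117 121 118 118
  108  73  82 114]
 [202 199 197 216 248 248 248 248 246 200 158 125 101 113 118 116 118 115
   98  68  85 113]
 [215 214 208 198 205 209 208 202 195 171 151 146 119 111 120 116 116 113
   97  72  95 116]
 [214 214 210 212 230 233 232 230 229 233 233 226 156 115 117 113 117 114
   87  68  99 113]
 [206 206 204 224 249 249 248 248 249 249 251 252 184 117 112 120 116 112
   74  68 103 115]
 [181 181 179 214 251 250 249 249 249 250 251 243 165 114 118 115 116 111
   76  69 111 116]
 [122 123 120 158 227 234 231 228 228 226 221 186 133 115 118 118 119 109
   75  80 111 118]
 [ 70  69  64  95 154 161 158 154 150 150 140 124 117 113 116 117 115 108
   70  76 111 117]
 [ 48  50  46  58  89  99 102  98  99  93  89  98 119 119 120 117 116 100
   68  81 112 119]]
```

The pointer now shows at row 221.8 and the line at row 223.3, which leaves about 2.4 mm to go after parallax. Correcting.

arm_command --series "0 -0.001 0 0 0 0; 0 -0.002 0 0 0 0; 0 -0.0025 0 0 0 0; 0 -0.0025 0 0 0 0; 0 -0.0025 0 0 0 0; 0 -0.0025 0 0 0 0; 0 -0.0025 0 0 0 0; 0 -0.0025 0 0 0 0"

```text
time_s: 26.05
tcp_pos: [577.5, -34.2, 69.1]
tcp_rot: [0.734, 0.68, 0.002, 0.003]
force: [12.1, -0.1, -8.6]
gripper_width: 0.123
finger_force: 77.9
```

```bash
python3 go.py 623 -24.3 68 -4.36; python3 - <<'E'
from h import *
t=read_camera("top"); s=read_camera("side")
g=np.mean([read_camera("top")["img"].astype(int).sum(2)//3 for _ in range(4)],0).round().astype(int)
print(g[218:228,296:308])
a=cv2.resize(t["img"][205:240,285:320],None,fx=12,fy=12,interpolation=2)
b=cv2.resize(s["img"][150:330,200:390],None,fx=2,fy=2,interpolation=2)
im=np.zeros((480,800,3),np.uint8); im[:420,:420]=a; im[:360,420:800]=b
cv2.imwrite("pics/f.png",im[:,:,::-1])
E
```

```text
t 26.05 tcp [577.5 -34.2  69.1] yang -4.37 w 0.123 F [12.1 -0.1 -8.6] ff 77.88355350494385 j [-0.2   0.28  1.78  0.    1.07 -0.12]
shift [0.0133 0.0447 0.0014] rz -0.0 tilt [ 6.9e-03 -5.0e-04 -1.0e+00]
[[ 47  60  82  87  85  84  86  83 105 180 226 169]
 [ 54 120 202 218 214 212 213 208 208 232 243 181]
 [ 77 190 255 254 252 252 252 252 251 252 253 188]
 [134 212 252 250 249 249 250 247 244 243 226 154]
 [197 217 247 248 248 248 239 185 151 145 130 116]
 [209 198 204 207 205 200 176 144 131 129 113 114]
 [210 212 229 233 231 230 230 232 234 227 170 124]
 [204 226 249 249 248 248 249 249 251 253 204 126]
 [180 215 251 250 249 249 249 250 251 252 188 118]
 [121 159 228 234 230 229 228 226 223 207 146 114]]
```

View pics/f.png

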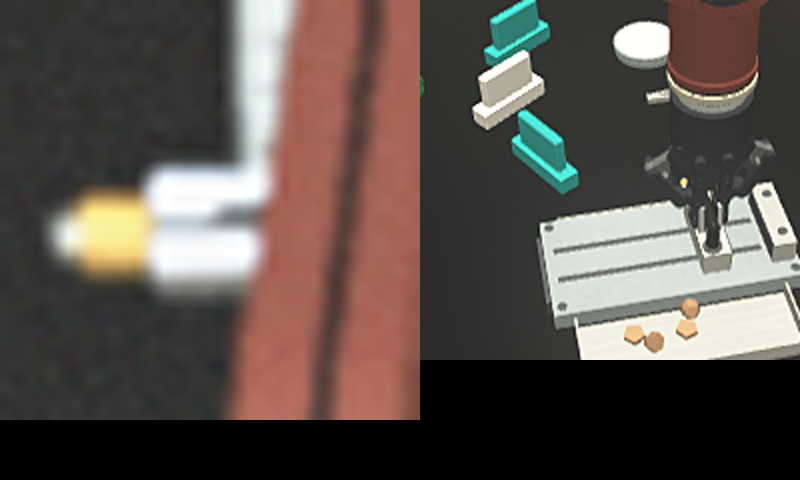

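The black tip now lies just on the line (crop (235,213) against a line at (195,218)), and the scraper stands upright in its place. I'll trim the last 0.6 mm.

arm_command --series "0 -0.0006 0 0 0 0; 0 -0.0006 0 0 0 0; 0 -0.0006 0 0 0 0; 0 -0.0006 0 0 0 0; 0 -0.0006 0 0 0 0"

```text
time_s: 26.85
tcp_pos: [576.9, -34.2, 69.1]
tcp_rot: [0.734, 0.68, 0.002, 0.003]
force: [11.5, 0.0, -9.6]
gripper_width: 0.119
finger_force: 77.9
```

```bash
python3 - <<'E'
from h import *
g=np.mean([read_camera("top")["img"].astype(int).sum(2)//3 for _ in range(4)],0).round().astype(int)
print(g[220:227,300:307]); o=observe(); print(o["tcp_pos"],o["force"],o["finger_force"])
E
```

```text
[[252 252 252 252 251 251 253]
 [249 249 250 250 251 252 243]
 [248 248 240 202 179 173 149]
 [206 200 176 142 133 129 112]
 [232 230 230 231 233 226 170]
 [248 248 249 249 250 252 208]
 [249 249 249 250 251 252 199]]
[576.90645708 -34.15959696  69.06503726] [12.51640223  0.2653822  -8.73818272] 77.88707256317139
```

```bash
python3 -c "
from bench import *
print(sign_off())"
```

```text
the job is handed in; nothing more can be done
None
```

I handed the job in at about 27 s: all four chips are in the trough, the scraper stands upright back where it was, and the arm is holding the jaw open with its pointer on the index line to within about 1 mm by my camera estimate.

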